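Crank a filter clamp shut through its hidden hex

TASK

Clamp the filter housing in its bench clamp: take the loose crank out of its holder, seat its hex shank fully home in the hidden socket down the clamp's collar, finding the hex by feel without forcing it, and wind it clockwise (seen from above) until the pressure plate is a quarter turn past first touch on the housing. Do not overtighten; leave the crank seated in the clamp, and the housing and the other things where they stand.

Things in the scene. Friction and masses are not known exactly. Their poses are not given: they have to be found in the camera images.
- crank: Loose steel crank, 0.5 kg, upright. Origin: centre of the tip of its hex shank; z up along the shank, x along its arm. Hex shank 22 mm across flats (corners on x), z 4-43, below it a round nose 22 mm across; flange 36 mm, z 43-47; flat arm 16 wide, z 47-57, to x 75; square boss 24x24 mm on the shank's axis (sides along x and y), z 57-85: hold it here to seat the crank.
- crank_handle (a point): Middle of the crank's black plastic hand grip: an upright cylinder 19 mm across and 40 mm long that spins freely on its pin, so it can be held while the arm goes round. It stands 65 mm from the shank's axis, crank z 62-102; this point is at crank z 82.
- holder: Plain aluminium block 60x60x48 mm, fixed, with a round 29 mm hole 45 mm deep in its top, in which the crank stands parked, its flange resting on the block's top. Origin: centre of the underside, z up. Tall instruments stand behind: their fronts are at world x 0.55, for y below -0.17 and above 0.30; between them the bench is open.
- clamp: Grey bench clamp, fixed: base 130x156x14 mm, two posts, a crosshead 50x152 mm with its top at z 138, and on it a round aluminium collar 47 mm across. Origin: centre of the underside, z up; the spindle stands on this z axis. Turned clockwise from above, the spindle drives the platen between the posts down 8 mm a turn and stays where it is left; the crank handle needs about 3 N, rising as it clamps.
- mouth (a point): Centre of the collar's mouth, clamp z 180, countersunk from 38 mm to a 28 mm bore. Hidden in it lies the spindle's end face, 22 mm below the mouth, with a hex socket 22.9 mm across flats and 18 mm deep; its angle is unknown. Seated, the crank's tip stands on the socket's floor, 40 mm below the mouth; unseated, its hex rests on the end face and the tip stops 26 mm below the mouth.
- plate: Round steel pressure plate, 54 mm across, 8 mm thick, spring-mounted under the clamp's platen (30 N per mm of squeeze: 60 N at a quarter turn past touch). Origin: centre of its flat underside, z up.
- housing: Stainless filter housing, 64 mm across the flange and 42 mm high, 0.7 kg, loose, standing on the clamp's base (14 mm high) under the plate. Origin: centre of its underside, z up. Its flat top is 42 mm above that; the start gap to the plate is 9 to 12 mm.
- filter_box: Small white carton, 70x100x45 mm, bystander. Origin: centre of its underside.
- bottle_100_a: Small clear bottle with a screw cap, 56 mm across, 108 mm high, bystander. Origin: centre of its underside.
- vial_carton: Open white carton of vials with flaps up, 91x108x67 mm, bystander. Origin: underside.
- marker_1: Marker pen lying down, 135 mm long, 17 mm thick, bystander. Origin: middle of its underside.
- spanner: Flat open-ended spanner, 160x28x5 mm, lying down, bystander. Origin: middle of its underside.
Not all that is in view belongs to the job. What is shaped like the housing but pink or yellow is not meant.

How it is judged:
By the outcome, as a careful person would: the job done as asked, in the order asked, and still so for the second after the job is handed in, with the robot touching nothing.
It also fails if it takes over 72 s, if anything falls off the work surface, if the arm or the gripper's body presses on something with over 40 N, if the wrist force passes 120 N, or if a joint passes its speed limit or range.

ROBOT

A 6-joint arm with a two-finger parallel gripper is mounted at the origin on a cart in front of the work surface, level with it; the furniture and walls round the work are solid. World frame = base frame: x ahead of the robot, y to its left, z up, the work surface at z = 0. Lengths are in m, angles in rad, forces in N, time in s.
With the tool pointing down it reaches from about 0.35 to 0.975 m from the base axis. Payload 4.9 kg.
Tool frame: the origin (TCP) lies midway between the tips of the shut fingers; the grasp point (between the pads) lies ctrl.grip_point_offset behind it (ctrl.grip_point_offset is the distance from the TCP to the grasp point, in m); x points along the fingers, y is the direction in which the jaws open and shut, and the axes are right-handed (so a half turn about x gives the same grasp; the last joint's range is limited). The gripper opens to 85 mm and grips with 20 to 120 N. Pads are 22 mm wide; open, the fingers measure 114 mm over their backs; the gripper's body (76 mm by 85 mm) begins 54 mm behind the grasp point. The pads swing forward as they close: fully open they stand 13 mm farther back than shut.
Start: joints at [1.017, 0.053, 1.613, -0, 1.476, -0.119], TCP at [0.263, 0.567, 0.231] pointing down, gripper open.
Joint ranges: [-3.01, 3.01], [-1.01, 2.22], [0.06, 2.58], [-1.02, 4.17], [0.09, 2.62], [-3.14, 3.14]. Speed limits (rad/s): [2.57, 2.57, 3.14, 3.14, 3.14, 3.14].

INTERFACE

Orientations are given as a rotation vector (axis times angle).
In Python, from station import ctrl gives the robot as it stands. The module is installed in compiled form; this text tells all that it offers.
- The arm moves only by the tool drive_tool, never from a script. Its argument "commands" is text: rows parted by semicolons, each of 5 numbers parted by spaces: the closure, from -1 (fully open) to 1 (shut), so that 0 is half open, then the shift along the tool's x, y, z in units of 40 mm (1.0 is 40 mm), then the turn about the tool's x in units of 5 degrees (1.0 is 5 degrees). A call has 1 to 8 rows; each row is the pose to reach, as a shift and turn from the pose commanded when the call began, along the tool's axes at that moment; what a row does not reach only later rows make up. A row lasts 1/12 s, in which the tool goes at most 41.7 mm and 7.16 degrees, less where a joint would pass 70% of its speed; a pose out of reach is approached as far as the arm can. A call with a gripper value outside its range is refused whole. The fingers move at their own pace and stop on an object; "newtons" is the grip in N (left out, the last holds). Time passes only in rows, so rows that repeat a pose let the fingers close. It gives the time, the measured TCP pose, the force and the opening at its end, in the units of the state.
- ctrl.get_obs(): the state, without advancing time (a new reading comes with each control period).
- ctrl.get_image(name): name is "scene" or "side" or "wrist"; returns (picture, depth): 400x640x3 uint8, blue, green, red; 400x640 float32, m along the optical axis (not along the pixel's ray), 0 where there is no reading.
- ctrl.camera_info(name): a dict with "K" (3x3 intrinsics, pixels), "T" (4x4, takes a point from camera to world coordinates). Camera axes: x right, y down, z forward; pixel columns grow to the right and rows downward; lengths in m; the calibration is good to about 2 mm. A picture is of the moment at which its call begins: read the wrist's pose just before it. camera_info takes no time and is no camera call; for the wrist camera it gives the pose at the moment of the call.
- ctrl.finish_job(): hands the job in, once; it reports no verdict.
The state is a dict: "t": time; "q": joint angles; "dq": joint speeds; "effort": joint torques, N m; "tool_pos": TCP position; "tool_rot": TCP orientation; "contact_force": force on the tool from outside, world axes, zero at the start; "wrist_torque": the same for the moment, N m; "opening": finger opening in m.
Only numpy, scipy, OpenCV 4.12 (cv2) and the standard library are available. Lean on these libraries where they do the work, as an engineer would, in place of code of your own. Each camera call takes 0.05 s, during which the arm holds its last target.

## Working session

There is one attempt and no reset: what is moved stays moved. The work goes in short steps, Python scripts to look and compute and a tool call to move; the robot and the scene stay as the last step left them, time stands still between calls to the robot, and variables do not carry over. Pictures are saved under pics/ and viewed, and the job is handed in when it is done.

Besides the shell and the picture viewer there is one more tool, called after "Emit:" as name(argument=value, ...) on one line, values as JSON. drive_tool: Moves the arm, as the interface text tells. Its arguments: {"type":"object","properties":{"commands":{"type":"string"},"newtons":{"type":"number"}},"required":["commands"]}

```bash
mkdir -p pics; ls; cat > h.py <<'E'
from station import ctrl
import numpy as np, cv2
from scipy.spatial.transform import Rotation as R
def snap(name,fn):
    T=ctrl.camera_info(name)
    im,d=ctrl.get_image(name)
    cv2.imwrite('pics/%s.png'%fn,im); np.savez('pics/%s.npz'%fn,im=im,d=d,K=T['K'],T=T['T'])
def pt(fn,u,v,w=1):
    z=np.load('pics/%s.npz'%fn); d=z['d'][v-w:v+w+1,u-w:u+w+1]; d=np.median(d[d>0])
    K=z['K']; p=np.array([(u-K[0,2])/K[0,0]*d,(v-K[1,2])/K[1,1]*d,d,1]); return (z['T']@p)[:3]
def cloud(fn):
    z=np.load('pics/%s.npz'%fn); d=z['d']; K=z['K']; v,u=np.indices(d.shape)
    p=np.stack([(u-K[0,2])/K[0,0]*d,(v-K[1,2])/K[1,1]*d,d,np.ones_like(d)],-1)
    w=(p@z['T'].T)[...,:3]; w[d<=0]=np.nan; return w,z['im']
def st():
    o=ctrl.get_obs(); print({k:np.round(v,4) for k,v in o.items()}); return o
E
python3 - <<'E'
from h import *
o=st(); print(ctrl.grip_point_offset, R.from_rotvec(o['tool_rot']).as_matrix().round(3))
for n in ['scene','side']:
    snap(n,n+'0'); i=ctrl.camera_info(n); print(n,i['K'],i['T'])
E
```

```text
pics
{'t': np.float64(0.0), 'q': array([ 1.017 ,  0.0534,  1.6143,  0.    ,  1.476 , -0.119 ]), 'dq': array([-0.0013, -0.0014,  0.001 , -0.0011,  0.0028, -0.0013]), 'effort': array([ 4.00000e-04, -3.93699e+01, -3.70171e+01, -1.00000e-04,
        7.30000e-03, -0.00000e+00]), 'tool_pos': array([0.2629, 0.5663, 0.2301]), 'tool_rot': array([ 0.3395,  1.5445, -0.3426]), 'contact_force': array([0.6182, 0.5846, 0.2716]), 'wrist_torque': array([ 0.0499, -0.0034,  0.0581]), 'opening': np.float64(0.0856)}
0.0187 [[-0.001  0.421  0.907]
 [-0.002  0.907 -0.421]
 [-1.    -0.002 -0.   ]]
scene [[470.57809219   0.         317.55611668]
 [  0.         470.57809219 196.44483642]
 [  0.           0.           1.        ]] [[ 0.65084426 -0.48857827  0.58111361 -0.26684557]
 [-0.75917379 -0.42642549  0.49174837 -0.60764   ]
 [ 0.00754409 -0.76121782 -0.6484524   0.99448551]
 [ 0.          0.          0.          1.        ]]
side [[502.59634326   0.         325.16218123]
 [  0.         502.59634326 202.32661931]
 [  0.           0.           1.        ]] [[-9.56234455e-01 -1.80981726e-01  2.29915814e-01  6.83330880e-02]
 [-2.92599900e-01  5.94091276e-01 -7.49293570e-01  1.41018056e+00]
 [-9.82535364e-04 -7.83773673e-01 -6.21045782e-01  1.26123523e+00]
 [ 0.00000000e+00  0.00000000e+00  0.00000000e+00  1.00000000e+00]]
```

View pics/scene0.png

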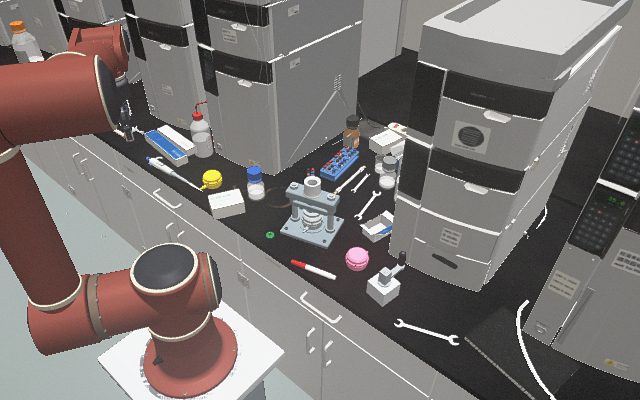

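View pics/side0.png

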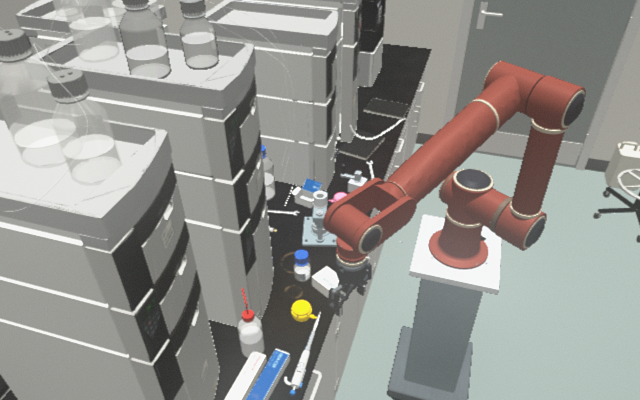

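```bash
python3 - <<'E'
from h import *
im=cv2.imread('pics/scene0.png')
a=cv2.resize(im[160:260,260:360],(600,600),interpolation=cv2.INTER_CUBIC); cv2.imwrite('pics/c1.png',a)
a=cv2.resize(im[235:315,345:425],(560,560),interpolation=cv2.INTER_CUBIC); cv2.imwrite('pics/c2.png',a)
w,_=cloud('scene0')
for (u,v) in [(313,182),(298,193),(330,187),(383,285),(403,258),(388,271),(383,292),(340,225),(311,240)]:
    print((u,v),pt('scene0',u,v).round(4))
E
```

```text
(313, 182) [0.5146 0.071  0.1662]
(298, 193) [0.4734 0.0911 0.1407]
(330, 187) [0.6866 0.1453 0.0021]
(383, 285) [ 0.4226 -0.2438  0.0542]
(403, 258) [ 0.4954 -0.25    0.0988]
(388, 271) [ 0.439  -0.243   0.0928]
(383, 292) [ 0.408  -0.2545  0.049 ]
(340, 225) [5.576e-01 4.000e-04 1.190e-02]
(311, 240) [0.4513 0.0233 0.0144]
```

View pics/c1.png

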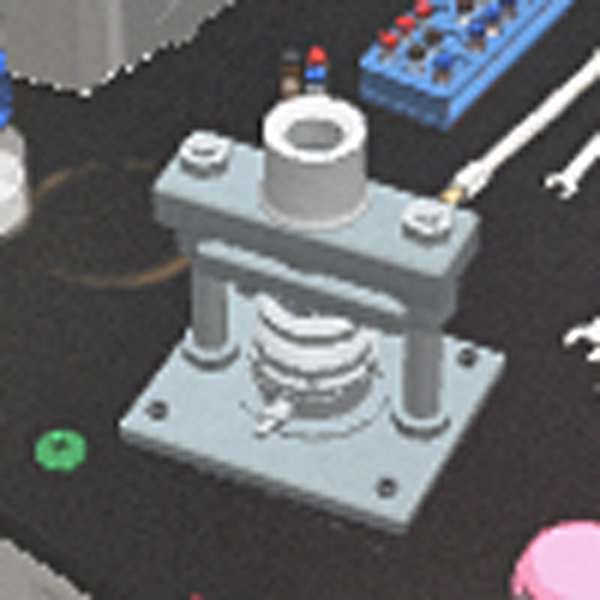

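View pics/c2.png

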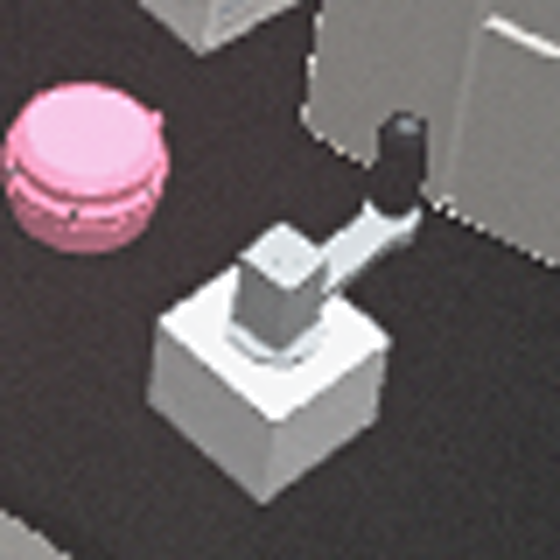

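The scene shows the clamp's collar at pixel (313,182). The crank is in its holder with the boss at (386,271), and its arm points away towards the handle at (403,258). Next I'll refine these from the depth cloud.

```bash
python3 - <<'E'
from h import *
w,im=cloud('scene0')
def sel(x0,x1,y0,y1,z0,z1):
    m=(w[...,0]>x0)&(w[...,0]<x1)&(w[...,1]>y0)&(w[...,1]<y1)&(w[...,2]>z0)&(w[...,2]<z1); return w[m]
for nm,b in dict(collar=(.45,.6,0,.15,.174,.19),cross=(.42,.62,-.05,.17,.130,.145),boss=(.38,.47,-.30,-.2,.085,.097),handle=(.46,.53,-.3,-.2,.07,.115),holder=(.36,.5,-.32,-.18,.044,.053)).items():
    p=sel(*b); print(nm,len(p),p.mean(0).round(4),p.min(0).round(4),p.max(0).round(4))
    if len(p)>5:
        r=cv2.minAreaRect((p[:,:2]*1000).astype(np.float32)); print('  rect mm',r)
st()
snap('wrist','w0'); i=ctrl.camera_info('wrist'); o=ctrl.get_obs()
Rt=R.from_rotvec(o['tool_rot']).as_matrix(); print(i['K']); print('cam in tool',(Rt.T@i['T'][:3,:3]).round(3),Rt.T@(i['T'][:3,3]-o['tool_pos']))
E
```

```text
collar 127 [0.5018 0.0643 0.1793] [0.4775 0.0392 0.1742] [0.5249 0.0891 0.1847]
  rect mm ((502.1192626953125, 63.75874328613281), (49.92277526855469, 44.99324035644531), 28.32443618774414)
cross 461 [0.4942 0.0539 0.138 ] [ 0.4559 -0.0139  0.13  ] [0.5456 0.1379 0.145 ]
  rect mm ((501.3075866699219, 63.61469268798828), (55.55488204956055, 152.5981903076172), 15.72899341583252)
boss 85 [ 0.4337 -0.2383  0.0908] [ 0.4199 -0.25    0.0859] [ 0.4476 -0.2238  0.0955]
  rect mm ((434.45831298828125, -236.9093475341797), (25.316673278808594, 26.314573287963867), 80.763671875)
handle 98 [ 0.4959 -0.2459  0.0951] [ 0.488  -0.2535  0.0704] [ 0.5082 -0.2351  0.1133]
  rect mm ((499.0086364746094, -245.0113983154297), (18.94084358215332, 17.65761947631836), 39.69429397583008)
holder 297 [ 0.4273 -0.2415  0.0488] [ 0.401  -0.2713  0.0442] [ 0.4913 -0.2033  0.0528]
  rect mm ((447.8321533203125, -239.3749237060547), (61.20026779174805, 88.45278930664062), 80.09088134765625)
{'t': np.float64(0.1), 'q': array([ 1.017 ,  0.0533,  1.6142,  0.    ,  1.476 , -0.119 ]), 'dq': array([-0.001 , -0.0027, -0.0036, -0.0009,  0.0006,  0.0007]), 'effort': array([ 5.00000e-04, -3.94898e+01, -3.71367e+01, -1.00000e-04,
        3.90000e-03,  0.00000e+00]), 'tool_pos': array([0.2629, 0.5664, 0.2302]), 'tool_rot': array([ 0.3396,  1.5444, -0.3424]), 'contact_force': array([-0.6119,  0.2114,  0.2905]), 'wrist_torque': array([0.0055, 0.0276, 0.0124]), 'opening': np.float64(0.0855)}
[[307.50273364   0.         319.45709546]
 [  0.         307.50273364 199.89142716]
 [  0.           0.           1.        ]]
cam in tool [[-0.001 -0.3    0.954]
 [ 1.    -0.001  0.   ]
 [ 0.001  0.954  0.3  ]] [-0.1430529  -0.00060681 -0.0764481 ]
```

View pics/w0.png

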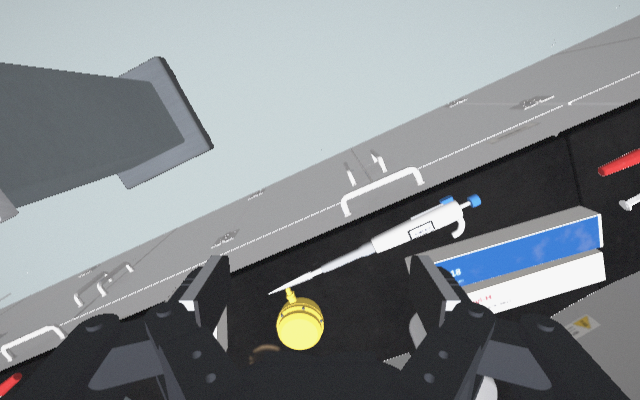

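Emit:
drive_tool(commands="-1 -1.75 -0.9 1.1 0; -1 -1.75 -2 2.4 -1; -1 -1.75 -3 3.6 -1.5; -1 -1.75 -4 4.8 -2; -1 -1.75 -5 6 -2.5; -1 -1.75 -6 7.2 -3; -1 -1.75 -7 8.4 -3.4; -1 -1.75 -8.87 10.7 -3.4")

```text
t: 0.82
tool_pos: [0.3978, 0.2811, 0.2971]
tool_rot: [0.107, 1.568, -0.107]
contact_force: [1.4, 0.7, -1.0]
opening: 0.0854
```

```bash
cat >> h.py <<'E'
def plan(x,y,z,yaw=None):
    "units to bring TCP to x,y,z and tool-y to heading yaw deg"
    o=ctrl.get_obs(); M=R.from_rotvec(o['tool_rot']).as_matrix()
    d=M.T@(np.array([x,y,z])-o['tool_pos']); h=np.degrees(np.arctan2(M[1,1],M[0,1]))
    print('t',o['t'].round(2),'pos',o['tool_pos'].round(4),'yawY',h.round(2),'q',o['q'].round(3),'units',(d/0.04).round(3), 'turn', None if yaw is None else round(-(yaw-h)/5,3),'F',o['contact_force'].round(1),'M',o['wrist_torque'].round(3),'open',o['opening'].round(4)); print('axis x',M[:,0].round(4))
E
python3 - <<'E'
from h import *
plan(.502,.064,.30,82)
E
```

```text
Traceback (most recent call last):
  File "h.py", line 21, in plan
    print('t',o['t'].round(2),'pos',o['tool_pos'].round(4),'yawY',h.round(2),'q',o['q'].round(3),'units',(d/0.04).round(3), 'turn', None if yaw is None else round(-(yaw-h)/5,3),'F',o['contact_force'].round(1),'M',o['wrist_torque'].round(3),'open',o['opening'].round(4)); print('axis x',M[:,0].round(4))
              ^^^^^^^^^^^^
AttributeError: 'float' object has no attribute 'round'
```

```bash
sed -i "s/o\['t'\].round(2)/round(float(o['t']),2)/; s/o\['opening'\].round(4)/round(float(o['opening']),4)/" h.py
python3 - <<'E'
from h import *
plan(.502,.064,.30,82)
E
```

```text
t 0.82 pos [0.3978 0.2811 0.2971] yawY 82.19 q [ 0.462 -0.316  1.839 -0.     1.618 -0.972] units [-0.072 -5.023  3.317] turn 0.037 F [ 1.4  0.7 -1. ] M [-0.044 -0.052 -0.008] open 0.0854
axis x [ 4.e-04  2.e-04 -1.e+00]
```

Emit:
drive_tool(commands="-1 0 -1 0.7 0; -1 0 -2 1.4 0; -1 0 -3 2.1 0; -1 0 -4 2.8 0; -1 0 -5.02 3.32 0; -1 0 -5.02 3.32 0; -1 0 -5.02 3.32 0; -1 0 -5.02 3.32 0")

```text
t: 1.48
tool_pos: [0.5017, 0.0643, 0.2965]
tool_rot: [0.111, 1.569, -0.111]
contact_force: [-0.0, 0.7, 0.5]
opening: 0.0852
```

```bash
python3 - <<'E'
from h import *
snap('wrist','w1'); plan(.4345,-.237,.25,82)
E
```

```text
t 1.53 pos [0.5014 0.0654 0.2966] yawY 82.01 q [-0.018 -0.267  1.801  0.     1.609 -1.449] units [ 1.163 -7.719 -0.603] turn 0.001 F [ 0.1 -0.3  0.1] M [-0.02   0.012  0.031] open 0.0852
axis x [-1.e-03  5.e-04 -1.e+00]
```

View pics/w1.png

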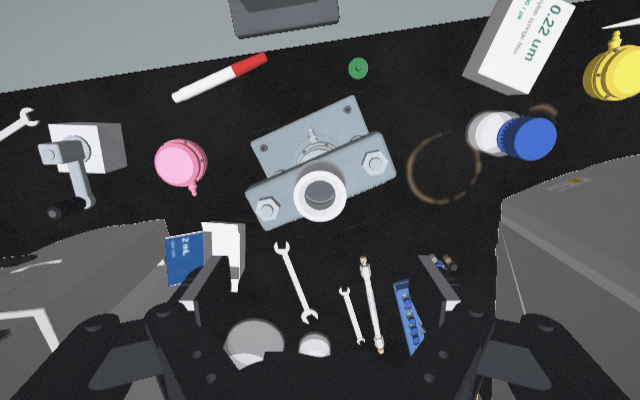

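The wrist view shows the collar mouth at about (320,192). The crank boss is at (58,152), with its handle at (70,210).

```bash
python3 - <<'E'
from h import *
w,im=cloud('w1')
def circ(P):
    from scipy.optimize import least_squares
    c=P.mean(0); r=least_squares(lambda p:np.hypot(P[:,0]-p[0],P[:,1]-p[1])-p[2],[c[0],c[1],.02],loss='soft_l1',f_scale=.001); return r.x
m=(abs(w[...,2]-.18)<.006)&(np.hypot(w[...,0]-.502,w[...,1]-.064)<.04)
P=w[m]; print(len(P),P.mean(0),P.min(0),P.max(0))
mm=m.astype(np.uint8)
cs,_=cv2.findContours(mm,cv2.RETR_CCOMP,cv2.CHAIN_APPROX_NONE)
for c in cs:
    if len(c)<30: continue
    Q=w[c[:,0,1],c[:,0,0]]; print(len(c),circ(Q[:,:2]).round(4),Q[:,2].mean())
    e=cv2.fitEllipse(c); print(e)
    z=np.load('pics/w1.npz'); K=z['K'];T=z['T']
    d=T[:3,:3]@np.array([(e[0][0]-K[0,2])/K[0,0],(e[0][1]-K[1,2])/K[1,1],1]); s=(.18-T[2,3])/d[2]; print('ray@.18',(T[:3,3]+s*d).round(4))
a=cv2.resize(im[140:240,260:380],(720,600),interpolation=cv2.INTER_CUBIC); cv2.imwrite('pics/c3.png',a)
E
```

```text
1469 [0.50248769 0.06377015 0.17907704] [0.47943022 0.04039573 0.17402438] [0.5263324  0.0869306  0.18223134]
149 [0.5027 0.0637 0.0231] 0.17890049888208676
((319.6698913574219, 194.71041870117188), (51.49638366699219, 52.210296630859375), 85.97428894042969)
ray@.18 [0.5018 0.0639 0.18  ]
89 [0.5027 0.0637 0.0143] 0.17549728070598827
((319.636962890625, 194.1076202392578), (30.25389289855957, 31.90614891052246), 90.94164276123047)
ray@.18 [0.5012 0.0639 0.18  ]
```

View pics/c3.png

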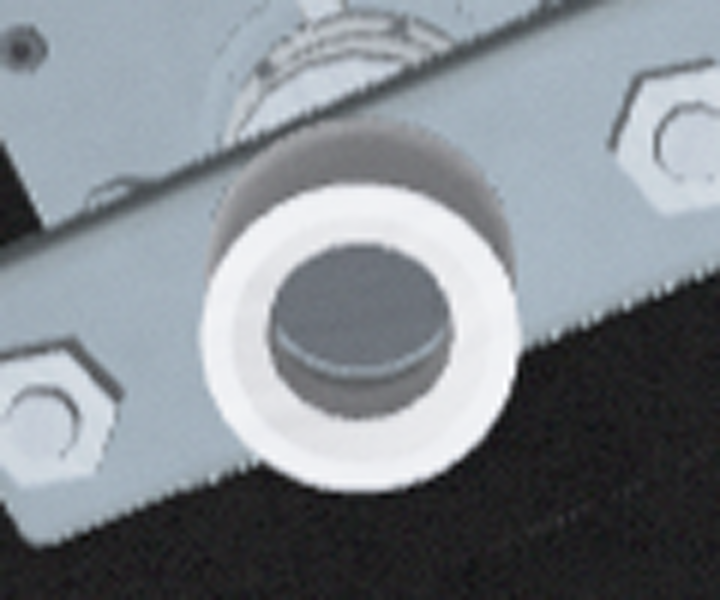

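Emit:
drive_tool(commands="-1 0 -1 0 0; -1 0 -2 0 0; -1 0 -3 0 0; -1 0.2 -4 -0.4 0; -1 0.6 -5 -0.6 0; -1 1 -6 -0.6 0; -1 1.16 -7 -0.6 0; -1 1.16 -7.72 -0.6 0")

```text
t: 2.2
tool_pos: [0.4339, -0.2369, 0.2483]
tool_rot: [0.109, 1.571, -0.106]
contact_force: [0.1, 0.3, 0.0]
opening: 0.0854
```

The mouth is centred at about (0.502,0.064), and the hex itself can't be seen in the bore. Next I'll look at the crank from above.

```bash
python3 - <<'E'
from h import *
snap('wrist','w2'); plan(.4345,-.237,.25,82)
w,im=cloud('w2')
def sel(x0,x1,y0,y1,z0,z1):
    m=(w[...,0]>x0)&(w[...,0]<x1)&(w[...,1]>y0)&(w[...,1]<y1)&(w[...,2]>z0)&(w[...,2]<z1); return w[m]
for nm,b in dict(boss=(.4,.47,-.28,-.2,.087,.094),handle=(.46,.53,-.3,-.2,.1,.112),holder=(.36,.48,-.32,-.18,.045,.051),arm=(.46,.53,-.3,-.2,.057,.067)).items():
    p=sel(*b); print(nm,len(p),p.mean(0).round(4))
    if len(p)>5: print('  rect mm',cv2.minAreaRect((p[:,:2]*1000).astype(np.float32)))
E
```

```text
t 2.25 pos [ 0.4335 -0.2416  0.249 ] yawY 81.93 q [-0.656 -0.272  1.883 -0.004  1.531 -2.086] units [-0.024  0.117  0.009] turn -0.014 F [-1.7 -2.9 -0.4] M [-0.173  0.025 -0.011] open 0.0849
axis x [-0.0028 -0.0026 -1.    ]
boss 540 [ 0.4356 -0.2372  0.0904]
  rect mm ((436.1337890625, -237.53453063964844), (23.521238327026367, 24.41997718811035), 82.63890838623047)
handle 258 [ 0.4988 -0.2443  0.1068]
  rect mm ((499.89013671875, -244.3524169921875), (17.265281677246094, 17.402496337890625), 44.493831634521484)
holder 1753 [ 0.4319 -0.2367  0.0483]
  rect mm ((436.3087158203125, -237.25030517578125), (59.946250915527344, 60.28110122680664), 79.59977722167969)
arm 441 [ 0.4792 -0.242   0.0622]
  rect mm ((481.5610046386719, -242.20587158203125), (20.01900863647461, 44.14765167236328), 84.52047729492188)
```

View pics/w2.png

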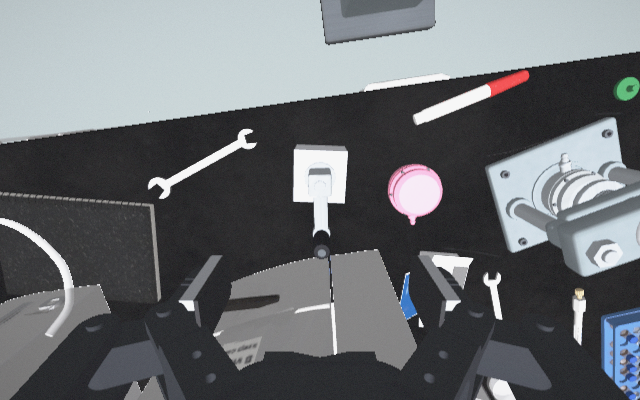

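Crank axis is at (0.436,-0.2373) with its arm heading about -7°. Boss top at z 0.090 matches the given sizes. Descending partway.

Emit:
drive_tool(commands="-1 0.8 0 0 -0.2; -1 1.6 0 0 -0.2; -1 2.4 0 0 -0.2; -1 3 0 0 -0.2; -1 3 0 0 -0.2; -1 3 0 0 -0.2; -1 3 0 0 -0.2")

```text
t: 2.83
tool_pos: [0.4365, -0.2366, 0.1326]
tool_rot: [0.092, 1.567, -0.095]
contact_force: [0.4, -0.0, 0.9]
opening: 0.0854
```

```bash
python3 - <<'E'
from h import *
plan(.436,-.2373,.058,83)
E
```

```text
t 2.83 pos [ 0.4365 -0.2366  0.1326] yawY 83.17 q [-0.647 -0.18   2.004  0.     1.315 -2.099] units [ 1.864 -0.016 -0.014] turn 0.035 F [ 0.4 -0.   0.9] M [-0.023 -0.045 -0.049] open 0.0854
axis x [ 0.0022 -0.0015 -1.    ]
```

Emit:
drive_tool(commands="-1 0.7 0 0 0; -1 1.3 0 0 0; -1 1.87 0 0 0; -1 1.87 0 0 0; -1 1.87 0 0 0; -1 1.87 0 0 0; 0 1.87 0 0 0; 0 1.87 0 0 0", newtons=60)

```text
t: 3.5
tool_pos: [0.4367, -0.2378, 0.0583]
tool_rot: [0.093, 1.565, -0.096]
contact_force: [0.3, 0.1, 1.3]
opening: 0.0636
```

Emit:
drive_tool(commands="1 0 0 0 0; 1 0 0 0 0; 1 0 0 0 0; 1 0 0 0 0; 1 0 0 0 0; 1 0 0 0 0; 1 0 0 0 0; 1 0 0 0 0")

```text
t: 4.17
tool_pos: [0.4356, -0.2369, 0.0564]
tool_rot: [0.095, 1.568, -0.095]
contact_force: [-1.2, 2.7, 6.2]
opening: 0.0231
```

```bash
python3 - <<'E'
from h import *
plan(.436,-.2373,.1,83)
E
```

```text
t 4.17 pos [ 0.4356 -0.2369  0.0564] yawY 83.09 q [-0.649 -0.079  2.052  0.     1.167 -2.099] units [-1.09  -0.009  0.013] turn 0.017 F [-1.2  2.7  6.2] M [ 0.269  0.067 -0.03 ] open 0.0231
axis x [ 5.e-04 -1.e-04 -1.e+00]
```

Emit:
drive_tool(commands="1 -0.5 0 0 0; 1 -1 0 0 0; 1 -1.6 0 0 0; 1 -2.4 0 0 0; 1 -3.3 0 0 0; 1 -4.2 0 0 0; 1 -5.1 0 0 0; 1 -5.1 0 0 0")

```text
t: 4.83
tool_pos: [0.4376, -0.2387, 0.2671]
tool_rot: [0.089, 1.559, -0.1]
contact_force: [2.2, -0.8, -3.3]
opening: 0.0233
```

```bash
python3 - <<'E'
from h import *
snap('scene','s1')
im=cv2.imread('pics/s1.png'); cv2.imwrite('pics/c4.png',cv2.resize(im[140:320,280:480],(800,600)[:2] and (667,600),interpolation=cv2.INTER_CUBIC))
plan(.5023,.0638,.26,83)
E
```

```text
t 4.88 pos [ 0.4366 -0.2379  0.263 ] yawY 83.09 q [-0.649 -0.282  1.868 -0.     1.549 -2.099] units [0.051 7.687 0.723] turn 0.017 F [ 0.6 -0.6 -5.5] M [-0.003  0.051  0.033] open 0.0232
axis x [ 0.0053 -0.0044 -1.    ]
```

View pics/c4.png

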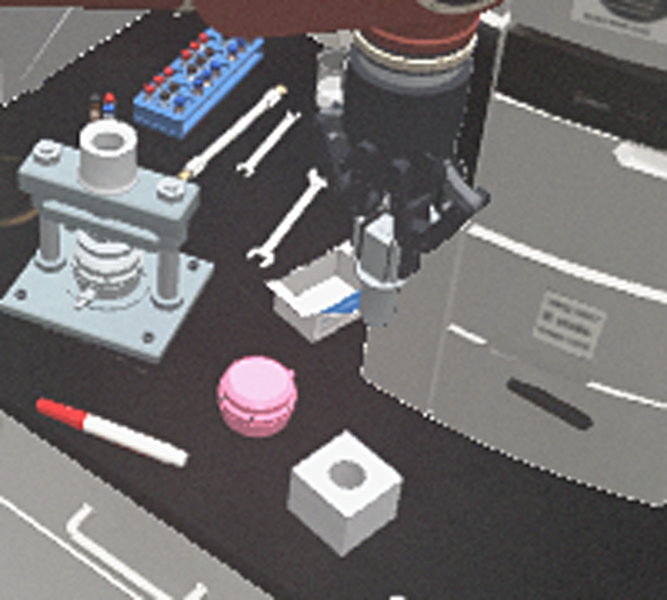

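Emit:
drive_tool(commands="1 0 0.9 0.1 -1; 1 0 1.8 0.2 -2; 1 0 2.7 0.3 -3.4; 1 0 3.6 0.4 -4.8; 1 0 4.5 0.5 -6.2; 1 0 5.4 0.6 -7.6; 1 0 6.3 0.7 -9; 1 0 7 0.72 -10")

```text
t: 5.55
tool_pos: [0.4958, 0.0403, 0.2548]
tool_rot: [-0.591, 1.494, 0.597]
contact_force: [1.0, -0.7, -5.9]
opening: 0.0233
```

Emit:
drive_tool(commands="1 0 0 0 -1.4; 1 0 0 0 -2.8; 1 0 0 0 -4; 1 0 0 0 -5; 1 0 0 0 -5; 1 0 0 0 -5; 1 0 0 0 -5")

```text
t: 6.13
tool_pos: [0.4966, 0.0376, 0.2573]
tool_rot: [-0.92, 1.37, 0.924]
contact_force: [0.6, 0.5, -5.7]
opening: 0.0234
```

```bash
python3 - <<'E'
from h import *
plan(.5023,.0638,.235)
E
```

```text
t 6.13 pos [0.4966 0.0376 0.2573] yawY 157.97 q [-0.074 -0.27   1.867 -0.     1.548 -2.831] units [0.558 0.11  0.661] turn None F [ 0.6  0.5 -5.7] M [-0.047 -0.003 -0.024] open 0.0234
axis x [-3.9e-03  1.0e-04 -1.0e+00]
```

Emit:
drive_tool(commands="1 0 0.11 0.66 0; 1 0.2 0.11 0.66 0; 1 0.42 0.11 0.66 0; 1 0.42 0.11 0.66 0; 1 0.42 0.11 0.66 0; 1 0.42 0.11 0.66 0")

```text
t: 6.63
tool_pos: [0.5031, 0.0634, 0.2427]
tool_rot: [-0.922, 1.367, 0.923]
contact_force: [0.6, -0.0, -5.6]
opening: 0.0229
```

```bash
python3 - <<'E'
from h import *
plan(.5023,.0638,.235)
snap('scene','s2'); snap('side','d2');snap('wrist','w3')
im=cv2.imread('pics/s2.png'); a=cv2.resize(im[130:230,260:360],(400,400),interpolation=cv2.INTER_CUBIC)
im=cv2.imread('pics/d2.png'); b=cv2.resize(im[150:250,270:370],(400,400),interpolation=cv2.INTER_CUBIC)
cv2.imwrite('pics/c5.png',np.hstack([a,b]))
E
```

```text
t 6.63 pos [0.5031 0.0634 0.2427] yawY 158.03 q [-0.021 -0.241  1.868 -0.     1.515 -2.78 ] units [0.193 0.023 0.002] turn None F [ 0.6 -0.  -5.6] M [-0.058 -0.016  0.044] open 0.0229
axis x [-6.e-04 -2.e-04 -1.e+00]
```

View pics/c5.png

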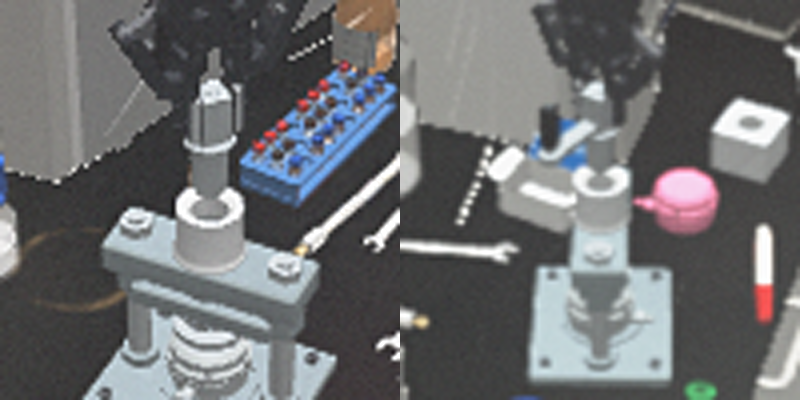

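View pics/w3.png

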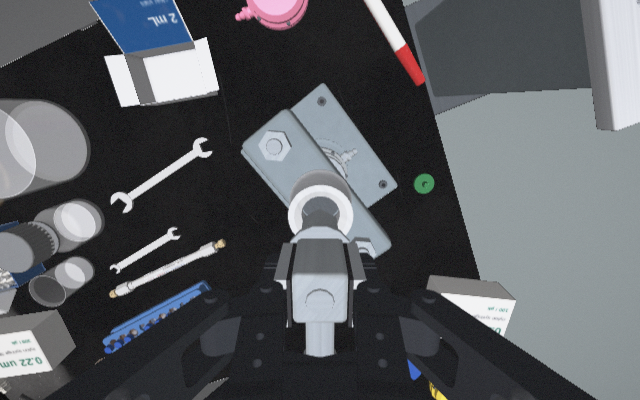

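The shank stands over the mouth in both views. Lowering gently into the countersink.

Emit:
drive_tool(commands="1 0.15 0.02 0 0; 1 0.3 0.02 0 0; 1 0.45 0.02 0 0; 1 0.6 0.02 0 0; 1 0.6 0.02 0 0; 1 0.6 0.02 0 0")

```text
t: 7.28
tool_pos: [0.5021, 0.0641, 0.2181]
tool_rot: [-0.923, 1.368, 0.924]
contact_force: [-0.9, -1.2, -6.7]
opening: 0.0231
```

```bash
python3 - <<'E'
from h import *
plan(.5023,.0638,.2054)
E
```

```text
t 7.28 pos [0.5021 0.0641 0.2181] yawY 158.09 q [-0.02  -0.228  1.898 -0.     1.473 -2.779] units [ 0.317 -0.008 -0.004] turn None F [-0.9 -1.2 -6.7] M [-0.041 -0.016  0.017] open 0.0231
axis x [-1.7e-03 -1.0e-04 -1.0e+00]
```

Emit:
drive_tool(commands="1 0.08 0 0 0; 1 0.16 0 0 0; 1 0.22 0 0 0; 1 0.28 0 0 0; 1 0.28 0 0 0; 1 0.28 0 0 0")

```text
t: 7.78
tool_pos: [0.5025, 0.0641, 0.2078]
tool_rot: [-0.923, 1.366, 0.923]
contact_force: [-0.8, 0.1, -5.6]
opening: 0.0232
```

Emit:
drive_tool(commands="1 0.05 0 0 0; 1 0.1 0 0 0; 1 0.1 0 0 0; 1 0.1 0 0 0")

```text
t: 8.12
tool_pos: [0.503, 0.0638, 0.205]
tool_rot: [-0.924, 1.365, 0.922]
contact_force: [-0.6, -2.2, -0.2]
opening: 0.0232
```

Contact at TCP z 0.205, as expected for resting on the end face. I'll add a light press and turn clockwise to feel for the hex.

Emit:
drive_tool(commands="1 0.04 0 0 0.5; 1 0.04 0 0 1; 1 0.04 0 0 1.5; 1 0.04 0 0 2; 1 0.04 0 0 2; 1 0.04 0 0 2")

```text
t: 8.62
tool_pos: [0.5024, 0.0635, 0.2016]
tool_rot: [-0.792, 1.423, 0.79]
contact_force: [0.2, -4.1, -6.7]
opening: 0.0227
```

```bash
python3 - <<'E'
from h import *
plan(.5023,.0638,.1914)
E
```

```text
t 8.62 pos [0.5024 0.0635 0.2016] yawY 148.14 q [-2.000e-02 -2.160e-01  1.916e+00 -1.000e-03  1.442e+00 -2.606e+00] units [0.256 0.007 0.004] turn None F [ 0.2 -4.1 -6.7] M [-0.895 -0.063  0.064] open 0.0227
axis x [-4.0e-04 -1.4e-03 -1.0e+00]
```

It has dropped to 0.2016 with no upward force, so the hex has found the socket. Lowering further while watching the force.

Emit:
drive_tool(commands="1 0.05 0 0 0; 1 0.1 0 0 0; 1 0.15 0 0 0; 1 0.15 0 0 0; 1 0.15 0 0 0")

```text
t: 9.03
tool_pos: [0.5026, 0.0635, 0.1961]
tool_rot: [-0.791, 1.423, 0.789]
contact_force: [-0.1, -5.0, -3.5]
opening: 0.0231
```

Emit:
drive_tool(commands="1 0.03 -0.005 -0.01 0; 1 0.06 -0.005 -0.01 0; 1 0.1 -0.005 -0.01 0; 1 0.1 -0.005 -0.01 0; 1 0.1 -0.005 -0.01 0")

```text
t: 9.45
tool_pos: [0.5025, 0.0635, 0.192]
tool_rot: [-0.79, 1.423, 0.79]
contact_force: [0.5, -4.8, -4.3]
opening: 0.0232
```

```bash
python3 - <<'E'
from h import *
plan(.5023,.0638,.1914)
E
```

```text
t 9.45 pos [0.5025 0.0635 0.192 ] yawY 148.09 q [-2.100e-02 -2.090e-01  1.926e+00 -1.000e-03  1.424e+00 -2.606e+00] units [0.014 0.01  0.004] turn None F [ 0.5 -4.8 -4.3] M [-1.113  0.028  0.051] open 0.0232
axis x [ 1.e-04 -6.e-04 -1.e+00]
```

Emit:
drive_tool(commands="1 0.03 -0.005 -0.01 0; 1 0.06 -0.005 -0.01 0; 1 0.06 -0.005 -0.01 0; 1 0.06 -0.005 -0.01 0")

```text
t: 9.78
tool_pos: [0.5027, 0.0634, 0.1915]
tool_rot: [-0.79, 1.422, 0.79]
contact_force: [-3.3, -4.3, 5.2]
opening: 0.0237
```

```bash
python3 - <<'E'
from h import *
plan(.5023,.0638,.1914)
E
```

```text
t 9.78 pos [0.5027 0.0634 0.1915] yawY 148.1 q [-0.022 -0.208  1.927  0.     1.423 -2.607] units [0.002 0.014 0.004] turn None F [-3.3 -4.3  5.2] M [-0.834  0.835  0.028] open 0.0237
axis x [ 6.e-04  2.e-04 -1.e+00]
```

Seated at TCP z 0.1915 against a predicted 0.1914, with a firm floor under about 10 N. Before winding I'll take a reference picture of the gap, then start turning.

```bash
python3 - <<'E'
from h import *
snap('scene','s3'); snap('side','d3')
im=cv2.imread('pics/s3.png'); a=cv2.resize(im[170:250,275:355],(800,800)[:2],interpolation=cv2.INTER_CUBIC)[:600]
cv2.imwrite('pics/c6.png',a)
w,im=cloud('s3'); 
for v in range(186,232,2): print(v,[tuple((w[v,u]*1000).round(0)) for u in (308,312,316)])
E
```

```text
186 [(np.float64(480.0), np.float64(59.0), np.float64(179.0)), (np.float64(486.0), np.float64(50.0), np.float64(180.0)), (np.float64(495.0), np.float64(43.0), np.float64(178.0))]
188 [(np.float64(481.0), np.float64(60.0), np.float64(172.0)), (np.float64(484.0), np.float64(48.0), np.float64(176.0)), (np.float64(494.0), np.float64(42.0), np.float64(173.0))]
190 [(np.float64(482.0), np.float64(61.0), np.float64(163.0)), (np.float64(486.0), np.float64(50.0), np.float64(167.0)), (np.float64(491.0), np.float64(39.0), np.float64(169.0))]
192 [(np.float64(477.0), np.float64(57.0), np.float64(161.0)), (np.float64(486.0), np.float64(49.0), np.float64(160.0)), (np.float64(495.0), np.float64(43.0), np.float64(157.0))]
194 [(np.float64(481.0), np.float64(60.0), np.float64(149.0)), (np.float64(487.0), np.float64(51.0), np.float64(150.0)), (np.float64(491.0), np.float64(40.0), np.float64(154.0))]
196 [(np.float64(476.0), np.float64(56.0), np.float64(148.0)), (np.float64(484.0), np.float64(48.0), np.float64(146.0)), (np.float64(493.0), np.float64(41.0), np.float64(145.0))]
198 [(np.float64(479.0), n
[... 2282 characters left out ...]
 [(np.float64(473.0), np.float64(54.0), np.float64(43.0)), (np.float64(480.0), np.float64(44.0), np.float64(45.0)), (np.float64(492.0), np.float64(39.0), np.float64(39.0))]
226 [(np.float64(475.0), np.float64(56.0), np.float64(33.0)), (np.float64(483.0), np.float64(47.0), np.float64(32.0)), (np.float64(489.0), np.float64(37.0), np.float64(34.0))]
228 [(np.float64(476.0), np.float64(57.0), np.float64(23.0)), (np.float64(483.0), np.float64(47.0), np.float64(24.0)), (np.float64(491.0), np.float64(38.0), np.float64(25.0))]
230 [(np.float64(476.0), np.float64(57.0), np.float64(15.0)), (np.float64(484.0), np.float64(48.0), np.float64(15.0)), (np.float64(491.0), np.float64(39.0), np.float64(15.0))]
```

View pics/c6.png

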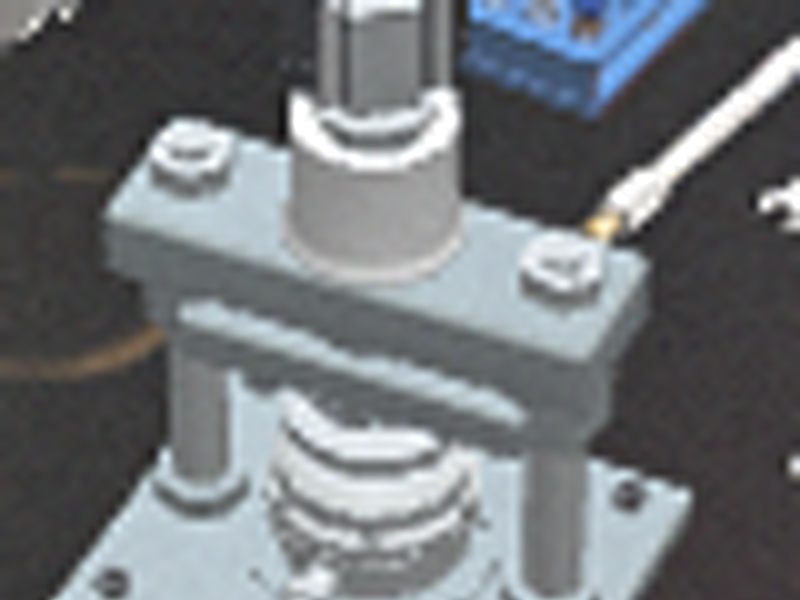

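Emit:
drive_tool(commands="1 -0.01 0 0 0.5; 1 -0.01 0 0 1; 1 -0.01 0 0 2; 1 -0.01 0 0 3; 1 -0.01 0 0 4; 1 -0.01 0 0 5; 1 -0.01 0 0 6; 1 -0.01 0 0 7")

```text
t: 10.55
tool_pos: [0.5022, 0.0638, 0.1914]
tool_rot: [-0.312, 1.548, 0.314]
contact_force: [-4.0, -2.7, 4.1]
opening: 0.023
```

```bash
python3 - <<'E'
from h import *
plan(.5023,.0638,.1914)
E
```

```text
t 10.55 pos [0.5022 0.0638 0.1914] yawY 112.89 q [-2.100e-02 -2.090e-01  1.927e+00  1.000e-03  1.424e+00 -1.992e+00] units [0.001 0.    0.002] turn None F [-4.  -2.7  4.1] M [-0.64   0.933  0.202] open 0.023
axis x [-7.e-04  1.e-03 -1.e+00]
```

Emit:
drive_tool(commands="1 0 0 0 1.2; 1 0 0 0 2.4; 1 0 0 0 3.6; 1 0 0 0 4.8; 1 0 0 0 6; 1 0 0 0 7.2; 1 0 0 0 8.4; 1 0 0 0 9.6")

```text
t: 11.22
tool_pos: [0.5022, 0.0646, 0.1915]
tool_rot: [0.347, 1.544, -0.342]
contact_force: [-4.6, 0.6, 3.7]
opening: 0.0231
```

Emit:
drive_tool(commands="1 0 0 0 1.2; 1 0 0 0 2.4; 1 0 0 0 3.6; 1 0 0 0 4.8; 1 0 0 0 6; 1 0 0 0 7.2; 1 0 0 0 8.4; 1 0 0 0 9.6")

```text
t: 11.88
tool_pos: [0.5029, 0.0652, 0.1914]
tool_rot: [0.994, 1.336, -0.986]
contact_force: [-2.1, 1.9, 2.3]
opening: 0.0236
```

```bash
python3 - <<'E'
from h import *
plan(.5023,.0638,.1914)
E
```

```text
t 11.88 pos [0.5029 0.0652 0.1914] yawY 16.86 q [-0.021 -0.208  1.927  0.005  1.422 -0.315] units [ 0.001 -0.025  0.03 ] turn None F [-2.1  1.9  2.3] M [0.331 0.379 0.175] open 0.0236
axis x [ 0.0017  0.0048 -1.    ]
```

Emit:
drive_tool(commands="1 0 0 0 1.2; 1 0 0 0 2.4; 1 0 0 0 3.6; 1 0 0 0 4.8; 1 0 0 0 6; 1 0 0 0 7.2; 1 0 0 0 8.4; 1 0 0 0 9.6")

```text
t: 12.55
tool_pos: [0.5038, 0.0651, 0.1915]
tool_rot: [1.603, 0.903, -1.592]
contact_force: [2.0, 1.1, 0.4]
opening: 0.0228
```

Emit:
drive_tool(commands="1 0 0 0 1.2; 1 0 0 0 2.4; 1 0 0 0 3.6; 1 0 0 0 4.8; 1 0 0 0 6; 1 0 0 0 7.2; 1 0 0 0 8.4; 1 0 0 0 9.6")

```text
t: 13.22
tool_pos: [0.5043, 0.0643, 0.1915]
tool_rot: [2.129, 0.204, -2.117]
contact_force: [3.7, -1.8, -1.0]
opening: 0.0232
```

```bash
python3 - <<'E'
from h import *
plan(.5023,.0638,.1914)
E
```

```text
t 13.22 pos [0.5043 0.0643 0.1915] yawY -79.16 q [-0.021 -0.208  1.926  0.003  1.418  1.36 ] units [0.002 0.003 0.052] turn None F [ 3.7 -1.8 -1. ] M [-0.316 -0.683  0.191] open 0.0232
axis x [ 0.0058  0.0025 -1.    ]
```

Emit:
drive_tool(commands="1 0 0 0 1.2; 1 0 0 0 2.4; 1 0 0 0 3.6; 1 0 0 0 4.8; 1 0 0 0 6; 1 0 0 0 7.2; 1 0 0 0 8.4; 1 0 0 0 9.2")

```text
t: 13.88
tool_pos: [0.5041, 0.0634, 0.1915]
tool_rot: [-1.875, 0.59, 1.866]
contact_force: [2.1, -3.4, -1.3]
opening: 0.0234
```

```bash
python3 - <<'E'
from h import *
plan(.5023,.0638,.1914)
snap('scene','s4'); im=cv2.imread('pics/s4.png'); a=cv2.resize(im[150:250,260:360],(600,600),interpolation=cv2.INTER_CUBIC); cv2.imwrite('pics/c7.png',a)
E
```

```text
t 13.88 pos [0.5041 0.0634 0.1915] yawY -125.14 q [-0.022 -0.208  1.926  0.     1.418  2.162] units [0.002 0.018 0.042] turn None F [ 2.1 -3.4 -1.3] M [-0.808 -0.406  0.207] open 0.0234
axis x [ 4.9e-03  3.0e-04 -1.0e+00]
```

View pics/c7.png

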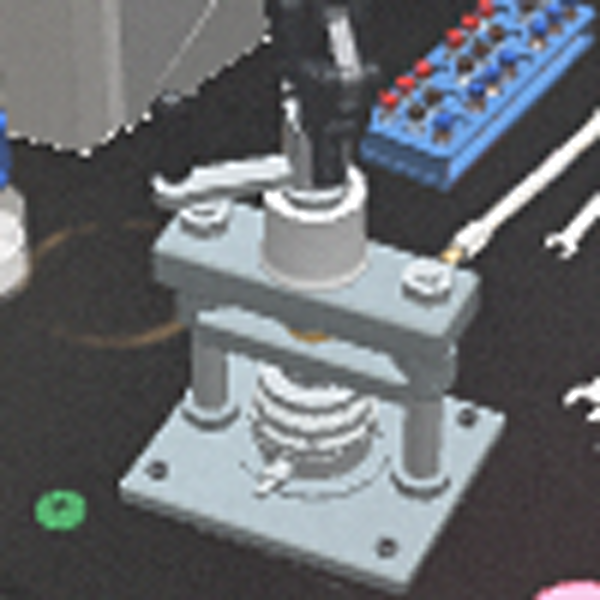

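The platen is down, with a gap now visible under the crosshead at about (310,335). I've turned 273°, about 6.1 mm. I'll regrip half a turn back so that one grip covers the touch region.

Emit:
drive_tool(commands="-1 0 0 0 0; -1 0 0 0 0; -1 0 0 0 0; -1 0 0 0 0; -1 0 0 0 0; -1 0 0 0 0; -1 -0.5 0 0 0; -1 -1.65 0 0 0")

```text
t: 14.6
tool_pos: [0.4989, 0.0634, 0.2459]
tool_rot: [-1.863, 0.592, 1.887]
contact_force: [1.3, 0.2, -1.4]
opening: 0.0853
```

Emit:
drive_tool(commands="-1 -0.5 0 0 0; -1 -0.8 0 0 -1.2; -1 -0.8 0 0 -2.6; -1 -0.8 0 0 -4; -1 -0.8 0 0 -5.4; -1 -0.8 0 0 -6.8; -1 -0.8 0 0 -8.2; -1 -0.8 0 0 -9.6")

```text
t: 15.27
tool_pos: [0.5024, 0.0633, 0.2838]
tool_rot: [2.097, 0.248, -2.097]
contact_force: [0.1, -0.3, -0.6]
opening: 0.0852
```

Emit:
drive_tool(commands="-1 0 0 0 -1.4; -1 0 0 0 -2.8; -1 0 0 0 -4.2; -1 0 0 0 -5.6; -1 0 0 0 -7; -1 0 0 0 -8.4; -1 0 0 0 -9.8; -1 0 0 0 -11.2")

```text
t: 15.93
tool_pos: [0.5024, 0.0633, 0.2838]
tool_rot: [1.468, 1.018, -1.468]
contact_force: [0.6, -0.2, -1.0]
opening: 0.0855
```

```bash
python3 - <<'E'
from h import *
plan(.5031,.0643,.192,55)
snap('wrist','w4')
E
```

```text
t 15.93 pos [0.5024 0.0633 0.2838] yawY -20.55 q [-0.022 -0.262  1.818  0.     1.586  0.337] units [ 2.295  0.008 -0.028] turn -15.11 F [ 0.6 -0.2 -1. ] M [-0.022  0.018  0.011] open 0.0855
axis x [-2.e-04  3.e-04 -1.e+00]
```

View pics/w4.png

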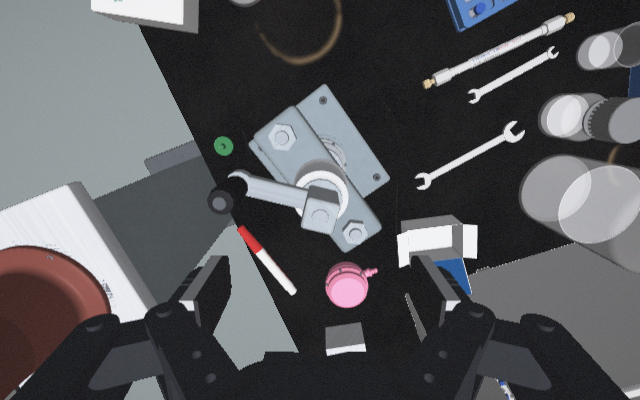

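The crank stays seated, with its flange on the collar, boss at (320,208) and handle at (222,195).

```bash
python3 - <<'E'
from h import *
w,im=cloud('w4')
m=(abs(w[...,2]-.225)<.004)&(np.hypot(w[...,0]-.503,w[...,1]-.064)<.03)
p=w[m]; print(len(p),p.mean(0),cv2.minAreaRect((p[:,:2]*1000).astype(np.float32)))
m=(abs(w[...,2]-.242)<.005)&(np.hypot(w[...,0]-.503,w[...,1]-.064)<.09)
p=w[m]; print(len(p),p.mean(0),cv2.minAreaRect((p[:,:2]*1000).astype(np.float32)))
E
```

```text
1096 [0.50347813 0.06523674 0.22526071] ((503.245849609375, 64.35562133789062), (23.88267707824707, 24.023710250854492), 55.08181381225586)
634 [0.45115179 0.10188331 0.24203191] ((450.3778381347656, 101.59501647949219), (17.058059692382812, 17.285688400268555), 71.4033432006836)
```

Emit:
drive_tool(commands="-1 0 0 0 -1.4; -1 0 0 0 -2.8; -1 0 0 0 -4.2; -1 0 0 0 -5.6; -1 0 0 0 -7; -1 0 0 0 -8.4; -1 0 0 0 -9.8; -1 0 0 0 -11.2")

```text
t: 16.65
tool_pos: [0.5024, 0.0633, 0.2839]
tool_rot: [0.745, 1.44, -0.744]
contact_force: [0.3, 0.2, 0.8]
opening: 0.0856
```

Emit:
drive_tool(commands="-1 0 0 0 -1.4; -1 0 0 0 -2.8; -1 0 0 0 -3.9; -1 0 0 0 -3.9; -1 0 0 0 -3.9")

```text
t: 17.07
tool_pos: [0.5024, 0.0633, 0.2839]
tool_rot: [0.487, 1.515, -0.487]
contact_force: [-0.1, 0.1, -0.6]
opening: 0.0855
```

```bash
python3 - <<'E'
from h import *
plan(.5031,.0643,.192,55)
E
```

```text
t 17.07 pos [0.5024 0.0633 0.2839] yawY 54.37 q [-0.022 -0.262  1.817  0.     1.586 -0.971] units [ 2.297e+00  3.000e-02 -1.000e-03] turn -0.127 F [-0.1  0.1 -0.6] M [0.011 0.01  0.022] open 0.0855
axis x [-1.e-04  1.e-04 -1.e+00]
```

Emit:
drive_tool(commands="-1 0.7 0.03 0 0; -1 1.4 0.03 0 0; -1 2 0.03 0 -0.12; -1 2.28 0.03 0 -0.12; -1 2.28 0.03 0 -0.12; -1 2.28 0.03 0 -0.12; 0 2.28 0.03 0 -0.12; 0 2.28 0.03 0 -0.12")

```text
t: 17.73
tool_pos: [0.5044, 0.0642, 0.195]
tool_rot: [0.477, 1.514, -0.475]
contact_force: [0.5, 0.6, 0.1]
opening: 0.0638
```

Emit:
drive_tool(commands="1 0 0 0 0; 1 0 0 0 0; 1 0 0 0 0; 1 0 0 0 0; 1 0 0 0 0; 1 0 0 0 0; 1 0 0 0 0")

```text
t: 18.32
tool_pos: [0.5035, 0.0641, 0.1936]
tool_rot: [0.476, 1.517, -0.476]
contact_force: [0.0, 0.6, 5.7]
opening: 0.0232
```

```bash
python3 - <<'E'
from h import *
plan(.5031,.0643,.192,55)
E
```

```text
t 18.32 pos [0.5035 0.0641 0.1936] yawY 55.18 q [-0.02  -0.208  1.923 -0.     1.426 -0.983] units [ 0.04  -0.002 -0.012] turn 0.036 F [0.  0.6 5.7] M [-0.139  0.23   0.003] open 0.0232
axis x [ 1.1e-03 -3.0e-04 -1.0e+00]
```

Emit:
drive_tool(commands="1 0 0 0 1; 1 0 0 0 2.2; 1 0 0 0 3.4; 1 0 0 0 4.6; 1 0 0 0 5.8; 1 0 0 0 7; 1 0 0 0 8.2; 1 0 0 0 9.4")

```text
t: 18.98
tool_pos: [0.5034, 0.064, 0.1936]
tool_rot: [1.107, 1.27, -1.107]
contact_force: [-1.2, -1.7, 6.9]
opening: 0.0234
```

```bash
python3 - <<'E'
from h import *
plan(.5031,.0643,.192,55)
E
```

```text
t 18.98 pos [0.5034 0.064  0.1936] yawY 7.92 q [-2.000e-02 -2.080e-01  1.923e+00 -1.000e-03  1.426e+00 -1.580e-01] units [ 0.04  -0.006 -0.009] turn -9.416 F [-1.2 -1.7  6.9] M [-0.258  0.337  0.191] open 0.0234
axis x [ 6.e-04 -7.e-04 -1.e+00]
```

Emit:
drive_tool(commands="1 0 0 0 1.2; 1 0 0 0 2.4; 1 0 0 0 3.6; 1 0 0 0 4.8; 1 0 0 0 6; 1 0 0 0 6; 1 0 0 0 6; 1 0 0 0 6")

```text
t: 19.65
tool_pos: [0.5033, 0.064, 0.1936]
tool_rot: [1.484, 1.003, -1.484]
contact_force: [-2.1, -1.3, 5.8]
opening: 0.023
```

```bash
python3 - <<'E'
from h import *
plan(.5031,.0643,.192)
E
```

```text
t 19.65 pos [0.5033 0.064  0.1936] yawY -21.83 q [-2.000e-02 -2.080e-01  1.923e+00 -1.000e-03  1.427e+00  3.610e-01] units [ 0.041 -0.009 -0.005] turn None F [-2.1 -1.3  5.8] M [-0.233  0.434 -0.072] open 0.023
axis x [ 5.e-04 -6.e-04 -1.e+00]
```

Emit:
drive_tool(commands="-1 0 0 0 0; -1 0 0 0 0; -1 0 0 0 0; -1 0 0 0 0; -1 0 0 0 0; -1 -0.6 0 0 0; -1 -1.5 0 0 0; -1 -2.3 0 0 0")

```text
t: 20.32
tool_pos: [0.5025, 0.0643, 0.2849]
tool_rot: [1.483, 1.006, -1.486]
contact_force: [1.0, -0.4, 0.9]
opening: 0.0855
```

Emit:
drive_tool(commands="-1 0 0 0 -1.4; -1 0 0 0 -2.8; -1 0 0 0 -4.2; -1 0 0 0 -5.6; -1 0 0 0 -7; -1 0 0 0 -8.4; -1 0 0 0 -9.8; -1 0 0 0 -11.2")

```text
t: 20.98
tool_pos: [0.5031, 0.0642, 0.2845]
tool_rot: [0.755, 1.436, -0.755]
contact_force: [0.6, 0.2, 0.2]
opening: 0.0852
```

Emit:
drive_tool(commands="-1 0 0 0 -1.4; -1 0 0 0 -2.8; -1 0 0 0 -4.2; -1 0 0 0 -5.6; -1 0 0 0 -7; -1 0 0 0 -8.4; -1 0 0 0 -9.8; -1 0 0 0 -11.2")

```text
t: 21.65
tool_pos: [0.5031, 0.0643, 0.2845]
tool_rot: [-0.007, 1.571, 0.007]
contact_force: [-0.6, -0.7, -0.7]
opening: 0.0856
```

```bash
python3 - <<'E'
from h import *
plan(.5033,.0643,.192)
E
```

```text
t 21.65 pos [0.5031 0.0643 0.2845] yawY 90.54 q [-0.02  -0.26   1.815  0.     1.587 -1.6  ] units [2.312e+00 1.000e-03 5.000e-03] turn None F [-0.6 -0.7 -0.7] M [ 0.024 -0.011  0.046] open 0.0856
axis x [-2.e-04  1.e-04 -1.e+00]
```

Emit:
drive_tool(commands="-1 0 0 0 -1.4; -1 0 0 0 -2.8; -1 0 0 0 -4.2; -1 0 0 0 -5.6; -1 0 0 0 -7; -1 0 0 0 -8.4; -1 0 0 0 -9.8; -1 0 0 0 -11")

```text
t: 22.32
tool_pos: [0.5031, 0.0643, 0.2845]
tool_rot: [-0.755, 1.436, 0.756]
contact_force: [0.8, -0.0, -0.6]
opening: 0.0853
```

Emit:
drive_tool(commands="-1 0 0 0 -1.3; -1 0 0 0 -2.53; -1 0.8 0 0 -2.53; -1 1.6 0 0 -2.53; -1 2.1 0 0 -2.53; -1 2.29 0 0 -2.53; -1 2.29 0 0 -2.53; -1 2.29 0 0 -2.53")

```text
t: 22.98
tool_pos: [0.5035, 0.0642, 0.1938]
tool_rot: [-0.92, 1.367, 0.919]
contact_force: [0.9, 0.0, 0.9]
opening: 0.0855
```

```bash
python3 - <<'E'
from h import *
plan(.5033,.0643,.192,158.17)
E
```

```text
t 22.98 pos [0.5035 0.0642 0.1938] yawY 157.83 q [-0.02  -0.208  1.922 -0.     1.427 -2.775] units [0.045 0.006 0.   ] turn -0.067 F [0.9 0.  0.9] M [-0.005 -0.038 -0.081] open 0.0855
axis x [ 6.e-04 -0.e+00 -1.e+00]
```

Gripping again, then a baseline stretch to about 400°.

Emit:
drive_tool(commands="1 0 0 0 -0.07; 1 0 0 0 -0.07; 1 0 0 0 -0.07; 1 0 0 0 -0.07; 1 0 0 0 -0.07; 1 0 0 0 -0.07; 1 0 0 0 -0.07; 1 0 0 0 -0.07")

```text
t: 23.65
tool_pos: [0.5034, 0.0643, 0.1939]
tool_rot: [-0.925, 1.365, 0.924]
contact_force: [-1.4, 0.7, 5.0]
opening: 0.0234
```

```bash
cat > m.py <<'E'
from h import *
o=ctrl.get_obs(); M=R.from_rotvec(o['tool_rot']).as_matrix(); h=np.degrees(np.arctan2(M[1,1],M[0,1]))
q=o['q']; print('t',round(float(o['t']),2),'yaw',round(h,2),'total',round(350+((158.1-h)%360 if h<157 or True else 0),1) ,'Mz',round(float(o['wrist_torque'][2]),3),'eff6',round(float(o['effort'][5]),3),'F',o['contact_force'].round(1),'z',o['tool_pos'].round(4),'q6',q[5].round(3))
E
python3 m.py
```

```text
t 23.65 yaw 158.19 total 709.9 Mz 0.018 eff6 0.009 F [-1.4  0.7  5. ] z [0.5034 0.0643 0.1939] q6 -2.781
```

Emit:
drive_tool(commands="1 0 0 0 1; 1 0 0 0 2; 1 0 0 0 3; 1 0 0 0 4; 1 0 0 0 5; 1 0 0 0 6")

```text
t: 24.15
tool_pos: [0.5035, 0.0642, 0.1939]
tool_rot: [-0.519, 1.507, 0.518]
contact_force: [-1.3, -0.5, 4.8]
opening: 0.0231
```

```bash
python3 m.py
```

```text
t 24.15 yaw 127.98 total 380.1 Mz 0.216 eff6 -0.663 F [-1.3 -0.5  4.8] z [0.5035 0.0642 0.1939] q6 -2.253
```

Emit:
drive_tool(commands="1 0 0 0 0.5; 1 0 0 0 1; 1 0 0 0 1.5; 1 0 0 0 2; 1 0 0 0 2.5; 1 0 0 0 3")

```text
t: 24.65
tool_pos: [0.5035, 0.0642, 0.1939]
tool_rot: [-0.317, 1.547, 0.316]
contact_force: [-0.0, 0.1, 5.3]
opening: 0.0235
```

```bash
python3 m.py; python3 - <<'E'
from h import *
snap('scene','s5'); 
im=cv2.imread('pics/s5.png'); cv2.imwrite('pics/c8.png',cv2.resize(im[170:250,275:355],(800,800),interpolation=cv2.INTER_CUBIC)[200:])
E
python3 m.py
```

```text
t 24.65 yaw 113.1 total 395.0 Mz 0.141 eff6 -0.237 F [-0.   0.1  5.3] z [0.5035 0.0642 0.1939] q6 -1.994
t 24.7 yaw 113.02 total 395.1 Mz 0.066 eff6 0.252 F [-1.2 -0.3  4.8] z [0.5035 0.0642 0.1939] q6 -1.992
```

View pics/c8.png

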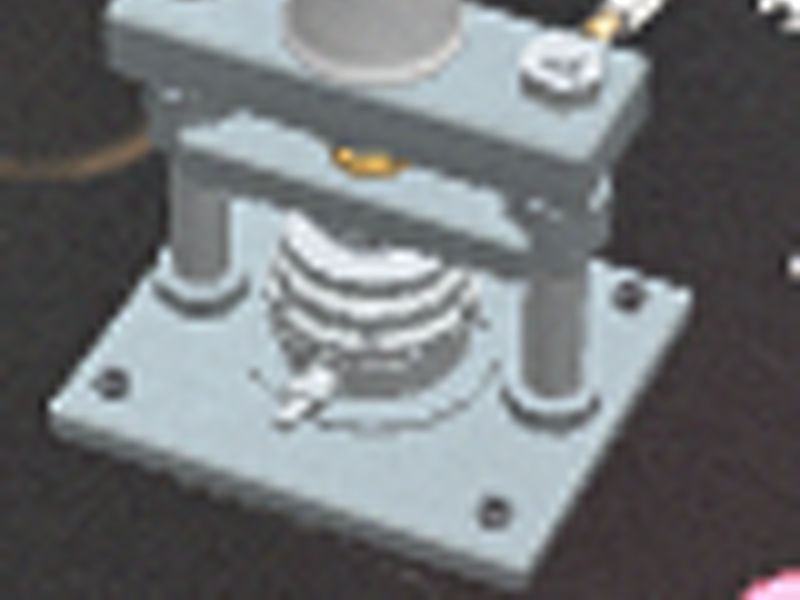

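Torque depends on speed, so I'll step at a constant speed (0.5 units per row, 10° per call) and log Mz and the joint-6 effort.

Emit:
drive_tool(commands="1 0 0 0 0.5; 1 0 0 0 1; 1 0 0 0 1.5; 1 0 0 0 2")

```text
t: 25.03
tool_pos: [0.5035, 0.0641, 0.1939]
tool_rot: [-0.18, 1.562, 0.18]
contact_force: [-1.5, -0.6, 5.7]
opening: 0.0232
```

```bash
python3 m.py
```

```text
t 25.03 yaw 103.15 total 405.0 Mz 0.165 eff6 -0.237 F [-1.5 -0.6  5.7] z [0.5035 0.0641 0.1939] q6 -1.82
```

Emit:
drive_tool(commands="1 0 0 0 0.5; 1 0 0 0 1; 1 0 0 0 1.5; 1 0 0 0 2")

```text
t: 25.37
tool_pos: [0.5035, 0.0641, 0.1939]
tool_rot: [-0.043, 1.57, 0.043]
contact_force: [-3.0, -0.9, 4.1]
opening: 0.0231
```

```bash
python3 m.py
```

```text
t 25.37 yaw 93.15 total 415.0 Mz 0.208 eff6 -0.237 F [-3.  -0.9  4.1] z [0.5035 0.0641 0.1939] q6 -1.646
```

Emit:
drive_tool(commands="1 0 0 0 0.5; 1 0 0 0 1; 1 0 0 0 1.5; 1 0 0 0 2")

```text
t: 25.7
tool_pos: [0.5034, 0.0641, 0.1939]
tool_rot: [0.094, 1.568, -0.094]
contact_force: [-0.9, -0.0, 5.7]
opening: 0.0232
```

```bash
python3 m.py
```

```text
t 25.7 yaw 83.14 total 425.0 Mz 0.214 eff6 -0.237 F [-0.9 -0.   5.7] z [0.5034 0.0641 0.1939] q6 -1.471
```

Emit:
drive_tool(commands="1 0 0 0 0.5; 1 0 0 0 1; 1 0 0 0 1.5; 1 0 0 0 2")

```text
t: 26.03
tool_pos: [0.5034, 0.0641, 0.1939]
tool_rot: [0.23, 1.558, -0.231]
contact_force: [-2.0, 0.6, 4.1]
opening: 0.0232
```

```bash
python3 m.py
```

```text
t 26.03 yaw 73.15 total 435.0 Mz 0.232 eff6 -0.236 F [-2.   0.6  4.1] z [0.5034 0.0641 0.1939] q6 -1.296
```

Joint-6 effort is a very clean signal, steady at -0.237, so I'll watch for it to change.

Emit:
drive_tool(commands="1 0 0 0 0.5; 1 0 0 0 1; 1 0 0 0 1.5; 1 0 0 0 2")

```text
t: 26.37
tool_pos: [0.5034, 0.064, 0.1939]
tool_rot: [0.367, 1.539, -0.368]
contact_force: [-1.9, -0.5, 5.7]
opening: 0.0235
```

```bash
python3 m.py
```

```text
t 26.37 yaw 63.15 total 445.0 Mz 0.171 eff6 -0.228 F [-1.9 -0.5  5.7] z [0.5034 0.064  0.1939] q6 -1.122
```

Emit:
drive_tool(commands="1 0 0 0 0.5; 1 0 0 0 1; 1 0 0 0 1.5; 1 0 0 0 2")

```text
t: 26.7
tool_pos: [0.5034, 0.064, 0.1939]
tool_rot: [0.503, 1.511, -0.504]
contact_force: [-1.1, 0.7, 6.2]
opening: 0.023
```

```bash
python3 m.py
```

```text
t 26.7 yaw 53.15 total 455.0 Mz 0.215 eff6 -0.22 F [-1.1  0.7  6.2] z [0.5034 0.064  0.1939] q6 -0.947
```

Emit:
drive_tool(commands="1 0 0 0 0.5; 1 0 0 0 1; 1 0 0 0 1.5; 1 0 0 0 2")

```text
t: 27.03
tool_pos: [0.5034, 0.064, 0.1939]
tool_rot: [0.639, 1.474, -0.639]
contact_force: [-2.7, -0.9, 4.8]
opening: 0.0232
```

```bash
python3 m.py
```

```text
t 27.03 yaw 43.15 total 465.0 Mz 0.174 eff6 -0.211 F [-2.7 -0.9  4.8] z [0.5034 0.064  0.1939] q6 -0.773
```

Emit:
drive_tool(commands="1 0 0 0 0.5; 1 0 0 0 1; 1 0 0 0 1.5; 1 0 0 0 2")

```text
t: 27.37
tool_pos: [0.5033, 0.064, 0.1939]
tool_rot: [0.773, 1.428, -0.774]
contact_force: [-1.6, -0.6, 5.2]
opening: 0.0231
```

```bash
python3 m.py
```

```text
t 27.37 yaw 33.15 total 475.0 Mz 0.195 eff6 -0.203 F [-1.6 -0.6  5.2] z [0.5033 0.064  0.1939] q6 -0.598
```

Effort has risen by 0.0085 N·m per 10° since about 434.6° total (yaw 73.5°). That slope is what the 30 N/mm spring on an 8 mm pitch predicts, so this is first touch. The quarter turn ends at yaw -16.5°, 49.6° further on.

Emit:
drive_tool(commands="1 0 0 0 0.5; 1 0 0 0 1; 1 0 0 0 1.5; 1 0 0 0 2; 1 0 0 0 2.5; 1 0 0 0 3; 1 0 0 0 3.5; 1 0 0 0 4")

```text
t: 28.03
tool_pos: [0.5033, 0.0641, 0.1939]
tool_rot: [1.038, 1.309, -1.039]
contact_force: [-1.5, -0.5, 4.8]
opening: 0.0231
```

```bash
python3 m.py
```

```text
t 28.03 yaw 13.16 total 494.9 Mz 0.254 eff6 -0.187 F [-1.5 -0.5  4.8] z [0.5033 0.0641 0.1939] q6 -0.249
```

Emit:
drive_tool(commands="1 0 0 0 0.5; 1 0 0 0 1; 1 0 0 0 1.5; 1 0 0 0 2; 1 0 0 0 2.5; 1 0 0 0 3; 1 0 0 0 3.5; 1 0 0 0 4")

```text
t: 28.7
tool_pos: [0.5033, 0.0641, 0.1939]
tool_rot: [1.296, 1.15, -1.297]
contact_force: [-2.3, -1.0, 5.8]
opening: 0.0232
```

```bash
python3 m.py
```

```text
t 28.7 yaw -6.84 total 514.9 Mz 0.206 eff6 -0.171 F [-2.3 -1.   5.8] z [0.5033 0.0641 0.1939] q6 0.1
```

Emit:
drive_tool(commands="1 0 0 0 0.5; 1 0 0 0 1; 1 0 0 0 1.5; 1 0 0 0 1.9; 1 0 0 0 1.9; 1 0 0 0 1.9; 1 0 0 0 1.9")

```text
t: 29.28
tool_pos: [0.5032, 0.0641, 0.1939]
tool_rot: [1.415, 1.061, -1.415]
contact_force: [-1.8, -1.0, 6.0]
opening: 0.0233
```

```bash
python3 m.py
```

```text
t 29.28 yaw -16.24 total 524.3 Mz 0.105 eff6 0.11 F [-1.8 -1.   6. ] z [0.5032 0.0641 0.1939] q6 0.264
```

The crank is at 524.3° total, with touch fitted at 433.3–434.6°, so it is about 90° past touch. Releasing and backing away upward.

Emit:
drive_tool(commands="-1 0 0 0 0; -1 0 0 0 0; -1 0 0 0 0; -1 0 0 0 0; -1 0 0 0 0; -1 -0.6 0 0 0; -1 -1.5 0 0 0; -1 -2.3 0 0 0")

```text
t: 29.95
tool_pos: [0.5025, 0.0642, 0.2853]
tool_rot: [1.414, 1.062, -1.418]
contact_force: [0.3, 0.2, -0.1]
opening: 0.0855
```

Emit:
drive_tool(commands="-1 -0.5 0 0 0; -1 -1 0 0 0; -1 -1 0 0 0; -1 -1 0 0 0")

```text
t: 30.28
tool_pos: [0.5037, 0.0642, 0.3262]
tool_rot: [1.417, 1.059, -1.414]
contact_force: [0.1, -0.6, -0.9]
opening: 0.0853
```

```bash
python3 m.py; python3 - <<'E'
from h import *
snap('wrist','w5');snap('scene','s6');
im=cv2.imread('pics/s6.png'); cv2.imwrite('pics/c9.png',cv2.resize(im[150:250,260:360],(600,600),interpolation=cv2.INTER_CUBIC))
w,im=cloud('w5')
for zz,r in((.225,.03),(.242,.09)):
    m=(abs(w[...,2]-zz)<.005)&(np.hypot(w[...,0]-.503,w[...,1]-.064)<r); p=w[m]; print(len(p),p.mean(0).round(4),cv2.minAreaRect((p[:,:2]*1000).astype(np.float32)))
E
```

```text
t 30.28 yaw -16.31 total 524.4 Mz -0.009 eff6 -0.0 F [ 0.1 -0.6 -0.9] z [0.5037 0.0642 0.3262] q6 0.265
782 [0.5036 0.0651 0.2252] ((503.6441650390625, 64.22930908203125), (23.33684730529785, 23.453290939331055), 72.99537658691406)
346 [0.4858 0.0032 0.2419] ((485.2874450683594, 2.1473388671875), (16.980144500732422, 17.371299743652344), 32.51020812988281)
```

View pics/w5.png

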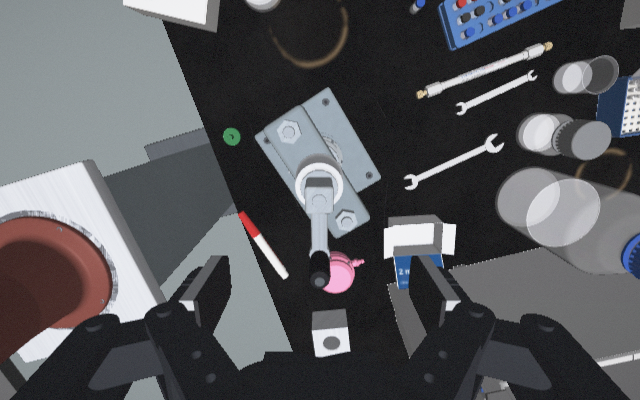

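View pics/c9.png

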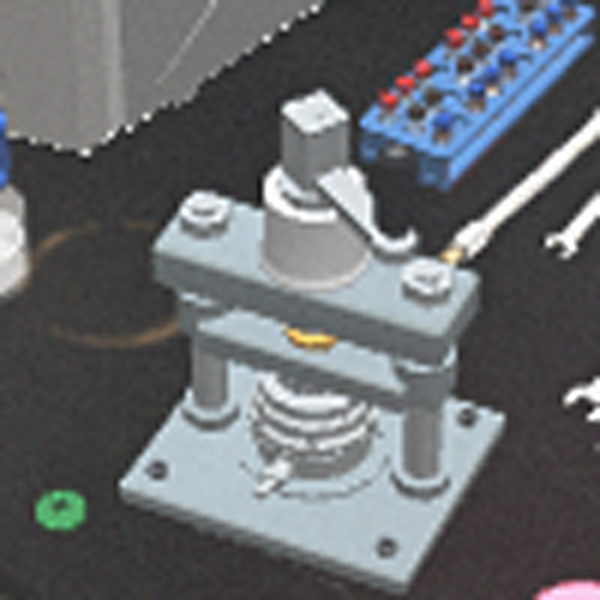

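Crank is still seated: boss top at z 0.2252 against 0.225 expected, and the handle is at the wound angle. The housing and bystanders look unmoved and the robot is clear. Handing in.

```bash
python3 -c "
from station import ctrl
print(ctrl.finish_job())"
```

```text
the job is handed in; nothing more can be done
None
```

The filter housing is clamped, and I handed the job in at about 30 s of the 72 s allowed. The hand-in call returned no verdict.

- **Seating:** I took the crank from its holder by its boss and rested it lightly on the hidden end face. About 10° clockwise found the hex, and it then went home under roughly 10 N. The tool height at the bottom was 0.1915 m, against 0.1914 m predicted.
- **Winding:** I wound about 524° clockwise in total, regripping twice.
- **First touch:** Joint-6 torque began to rise between 433° and 435°. The rise of 0.0080–0.0085 N·m per 10° matches the plate's spring. I stopped about 90–91° past touch.
- **Last checks:** The crank is still seated and at its wound angle, with the boss top at z 0.2252 m against 0.225 m expected. The housing and the other things looked unmoved in the pictures. The gripper is clear, with no contact force.
- **Weaker reading:** The wrist-torque reading was too noisy to show the touch by itself, so the touch point rests on the joint-6 effort.

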